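# Set the stop screw of a model stop stand to its setting block

### The arm

A 6-joint arm with a two-finger parallel gripper is mounted at the origin on a cart in front of the work surface, level with it; the furniture and walls round the work are solid. World frame = base frame: x ahead of the robot, y to its left, z up, the work surface at z = 0. Lengths are in m, angles in rad, forces in N, time in s.
With the tool pointing down it reaches from about 0.375 to 0.975 m from the base axis. Payload 3.8 kg.
Tool frame: the origin (TCP) lies midway between the tips of the shut fingers; the grasp point (between the pads) lies behind it (r.grip_depth is the y of the grasp point in the tool frame, in m); y points along the fingers, x is the direction in which the jaws open and shut, and the axes are right-handed (so a half turn about y gives the same grasp; the last joint's range is limited). The gripper opens to 88 mm and grips with 3 to 60 N. Pads are 18 mm wide; open, the fingers measure 123 mm over their backs; the gripper's body (75 mm by 187 mm) begins 45 mm behind the grasp point.
Start: joints at [1.106, 0.264, 1.604, -0, 1.274, -0.037], TCP at [0.28, 0.614, 0.239] pointing down, gripper open.
Joint ranges: [-2.63, 2.63], [-0.94, 2.18], [0.31, 2.57], [-1.31, 4.45], [0, 2.66], [-2.55, 2.55]. Speed limits (rad/s): [2.57, 2.57, 3.14, 3.14, 3.14, 3.14].

### API

Orientations are given as a rotation vector (axis times angle).
In Python, from cell import r gives the robot as it stands.
- The arm moves only by the tool drive_tool, never from a script. Its argument "steps" is a list of rows, each a list of 4 numbers: the shift along the world's x, y, z in m, then the turn about the world's z in rad. A call has 1 to 8 rows; each row is the pose to reach, as a shift and turn from the pose measured when the call began; what a row does not reach only later rows make up. A row lasts 1/8 s, in which the tool goes at most 62.5 mm and 10.7 degrees, less where a joint would pass 70% of its speed; a pose out of reach is approached as far as the arm can. A call with a gripper value outside its range is refused whole. "fingers" is the finger opening in m, from 0 to 0.0881, set as the call begins (left out, the last holds). The fingers move at their own pace and stop on an object; "newtons" is the grip in N (left out, the last holds). Time passes only in rows, so rows that repeat a pose let the fingers close. It gives the time, the measured TCP pose, the force and the opening at its end, in the units of the state.
- r.sense(): the state, without advancing time (a new reading comes with each control period).
- r.get_image(name): name is "scene" or "side" or "wrist"; returns a dict with "img" (384x512x3 uint8, blue, green, red), "fx", "fy", "cx", "cy" (pixels), "k1" (the pictures are not rectified: a ray, as slopes to the right and down, at radius r is drawn at 1 + k1 r^2 times it, then the intrinsics apply), "R" (3x3) and "t" (3): a world point X has camera coordinates R X + t. Camera axes: x right, y down, z forward; pixel columns grow to the right and rows downward; lengths in m; the calibration is good to about 2 mm. A picture is of the moment at which its call begins. There is no depth.
- r.close_job(): hands the job in, once; it reports no verdict.
Trained networks look in a picture, given as the dict that the camera call returned (one of the last four; its "shot" number tells which), for a name from the list of things; names that differ only in an ending like _2 or _b are one class to them, and where a whole thing is asked for, a point or a joint stands for the part that bears it (a point fixed in the world has none). Each returns a list of dicts, best first, with "score" (0 to 1); they miss things now and then, are a little off and sometimes report something else, mostly with a low value. They report only what shows in the picture. A call takes as long as a camera call. They do not tell look-alikes from the thing itself.
- r.masks_of(target, picture): "region" (384x512 bool, what is visible of it) and "uv" ([column, row] in pixels, amid what is visible of it).
The state is a dict: "time_s": time; "joint_positions": joint angles; "dq": joint speeds; "joint_efforts": joint torques, N m; "eef_pos": TCP position; "ee_rot": TCP orientation; "force": force on the tool from outside, world axes, zero at the start; "ft_torque": the same for the moment, N m; "opening": opening from 0.0 (shut) to 1.0 (fully open).
Only numpy, scipy, OpenCV 4.12 (cv2) and the standard library are available. Lean on these libraries where they do the work, as an engineer would, in place of code of your own. Each camera call takes 0.05 s, during which the arm holds its last target.

### The job

The stop stand has a blue setting block lying under its stop screw. Put the slotted driver with the yellow paddle over the wing of the screw, turn it clockwise (seen from above) until the screw's tip has come down on the block so that it would just drag, without screwing it hard down, and leave the driver standing upright on the screw with the block in place.

Things in the scene. Friction and masses are not known exactly. Their poses are not given: they have to be found in the camera images.
- driver: Loose slotted driver, 84 mm tall, standing upright: steel foot 44x40 mm; yellow paddle to pinch, 50 mm long (its x), 14 thick (its y), 48 to 84 mm up. Origin: centre of the foot's underside, z up. A slot 9 mm wide, 26 deep, open below and at both ends, crosses the foot along x, parallel to the paddle. A red-paddled driver with a solid round foot nearby does not fit.
- stop_stand: Fixed stand: pale steel base 165x110x10 mm, column behind, grey arm 60 mm wide, 72 high, with a white line along it. Origin: at worktop height on the upright screw axis; x points along the arm from screw to column, z up. The arm ends in a round boss (62 mm across), flat top at 74 mm, on which the seated driver's foot stands.
- stop_screw (a joint): Brass screw, rad, grows clockwise from above; sinks 6 mm/rad; starts 0.05-0.4, end 1.75. Upright wing on top, 30x4 mm, its top 98 mm over the stand's origin at 0, lies 1.42 - value rad anticlockwise of stand x. Slot play 0.17 rad: turning driver's yaw is 1.25 - value. Sprung tip meets the block at 1.0, drags lightly to 1.5; best 1.25: paddle parallel to the arm. 0.06 N m.
- setting_block: Blue setting block, 44x30x20 mm, loose, lying on the stand's base plate under the screw's tip between two low guide rails, already where it must be. Origin: centre of its underside; x along its length, z up.
Not all that is in view belongs to the job. Leave any pink or turquoise look-alike of the driver alone.

How it is judged:
On the way:
1. the driver is seated over the wing, standing on the boss, before the screw has come down (horizontal distance between driver and stop_stand below 0.012 m and z of driver in the frame of stop_stand between 0.068 and 0.084 m and value of joint stop_screw below 0.9 rad), for 0.1 s.
At the end, for the whole second after the job is handed in: The stop screw stands between 1.0 (tip touches the block) and 1.5 rad (sprung in by 3 mm); the setting block lies flat with its centre within 14 mm of the screw's axis; the driver stands at rest and released on the boss over the wing, within 12 mm of the screw's axis and upright within 10 degrees (value of joint stop_screw between 1 and 1.5 rad and horizontal distance between driver and stop_stand below 0.012 m and z of driver in the frame of stop_stand between 0.068 and 0.08 m and angle between driver's own z axis and vertical below 0.17 rad and horizontal distance between setting_block and stop_stand below 0.014 m and angle between setting_block's own z axis and vertical below 0.1 rad and linear speed of driver below 0.02 m/s).
It also fails if it takes over 42 s, if anything falls off the work surface, if the arm or the gripper's body presses on something with over 40 N, if the wrist force passes 120 N, or if a joint passes its speed limit or range.

## Working session

There is one attempt and no reset: what is moved stays moved. The work goes in short steps, Python scripts to look and compute and a tool call to move; the robot and the scene stay as the last step left them, time stands still between calls to the robot, and variables do not carry over. Pictures are saved under pics/ and viewed, and the job is handed in when it is done.

Besides the shell and the picture viewer there is one more tool, called after "Emit:" as a command line: name --pt "numbers of a row" for each row, then --argument value for the rest. drive_tool: Moves the arm, as the interface text tells. Its arguments: {"type":"object","properties":{"steps":{"type":"array"},"fingers":{"type":"number"},"newtons":{"type":"number"}},"required":["steps"]}

```bash
ls; mkdir -p pics
cat > h.py <<'E'
import numpy as np,cv2
from cell import r
def K(p): return np.array([[p['fx'],0,p['cx']],[0,p['fy'],p['cy']],[0,0,1.]])
def ray(p,uv):
    n=cv2.undistortPoints(np.array([[uv]],float),K(p),np.array([p['k1'],0,0,0,0.]))[0,0]
    R=np.array(p['R']);t=np.array(p['t']);return -R.T@t, R.T@np.array([n[0],n[1],1])
def onz(p,uv,z):
    o,d=ray(p,uv);return o+d*(z-o[2])/d[2]
def proj(p,X):
    X=np.atleast_2d(np.array(X,float))
    return cv2.projectPoints(X,cv2.Rodrigues(np.array(p['R']))[0],np.array(p['t'],float),K(p),np.array([p['k1'],0,0,0,0.]))[0][:,0]
E
python3 - <<'E'
from h import *
print(r.grip_depth, r.sense())
for n in ['scene','side','wrist']:
    p=r.get_image(n);cv2.imwrite(f'pics/{n}0.png',p['img'])
    print(n,'cam',-np.array(p['R']).T@p['t'])
    for t in ['driver','stop_stand','stop_screw','setting_block']:
        for m in r.masks_of(t,p)[:4]:
            ys,xs=np.where(m['region']);print(n,t,round(m['score'],2),np.round(m['uv']),xs.min(),xs.max(),ys.min(),ys.max())
E
```

```text
pics
-0.0187 {'time_s': 0.0, 'joint_positions': array([ 1.10609110e+00,  2.64772485e-01,  1.60534851e+00, -1.08024778e-05,
        1.27368753e+00, -3.69099402e-02]), 'dq': array([-0.00135843, -0.00105323, -0.00089361,  0.00107052,  0.00106619,
       -0.00059552]), 'joint_efforts': array([-2.29118254e-03, -5.02112603e+01, -3.56871951e+01,  7.25178584e-02,
        2.93620722e-02, -1.75826654e-04]), 'eef_pos': array([0.27973257, 0.61354176, 0.23738874]), 'ee_rot': array([-1.38289693, -0.88716371,  0.8902879 ]), 'force': array([ 0.44318952, -0.3209642 ,  0.55308482]), 'ft_torque': array([ 0.01638239,  0.01502583, -0.08854201]), 'opening': 1.0038986737957063}
scene cam [ 0.03064866 -0.72416218  0.64017055]
scene driver 0.93 [259. 231.] 243 272 202 249
scene driver 0.87 [226. 200.] 214 239 178 219
scene driver 0.82 [282. 201.] 267 294 177 222
scene stop_stand 0.81 [266. 162.] 219 298 131 192
scene stop_stand 0.45 [277. 201.] 267 294 178 222
scene setting_block 0.71 [253. 163.] 243 264 159 173
scene setting_block 0.34 [282. 204.] 267 295 177 222
side cam [0.09446078 0.47774389 0.49608582]
side driver 0.97 [271. 209.] 259 282 181 230
side driver 0.84 [301. 185.] 286 306 157 202
side driver 0.81 [250. 179.] 239 264 156 199
side stop_stand 0.65 [172. 212.] 132 229 173 252
side stop_screw 0.68 [184. 185.] 173 188 179 195
side setting_block 0.55 [189. 217.] 173 198 209 225
wrist cam [0.21659133 0.64345136 0.38400861]
```

Run:
```python
import cv2
a=cv2.imread('pics/scene0.png')[110:270,190:340];cv2.imwrite('pics/s0c.png',cv2.resize(a,None,fx=4,fy=3.7,interpolation=3))
a=cv2.imread('pics/side0.png')[140:270,120:320];cv2.imwrite('pics/d0c.png',cv2.resize(a,None,fx=4,fy=4,interpolation=3))
```

```text
(no output)
```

View pics/scene0.png

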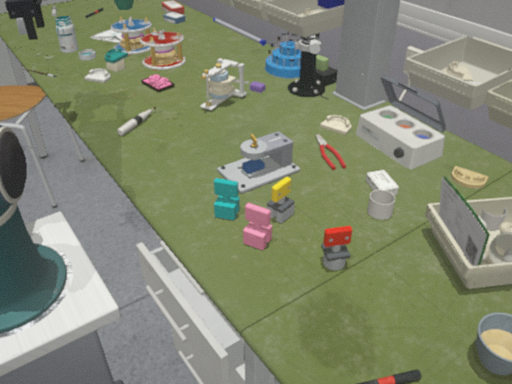

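View pics/s0c.png

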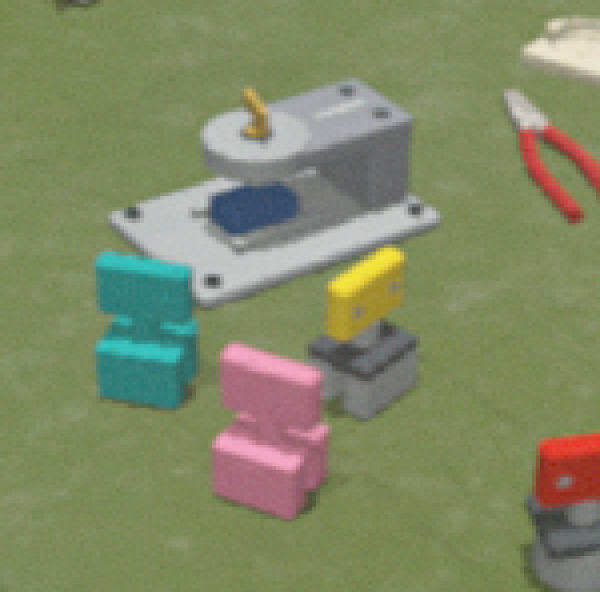

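View pics/d0c.png

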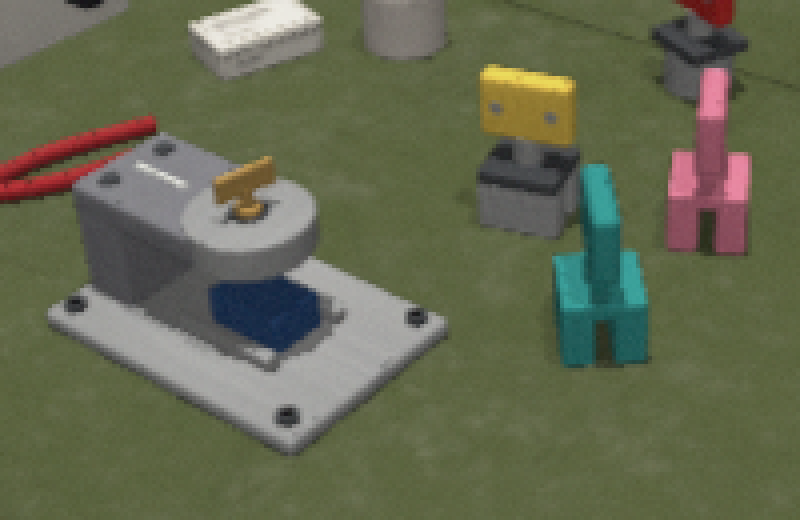

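View pics/side0.png

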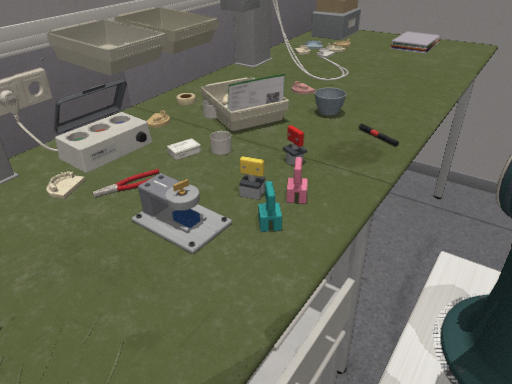

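Run:
```python
from h import *
S=r.get_image('scene');D=r.get_image('side')
s=lambda x,y:(190+x/4,110+y/3.7)
d=lambda x,y:(120+x/4,140+y/4)
for nm,z,a,b in [('boss',.074,s(256,133),d(250,213)),('padTop',.084,s(366,265),d(528,72)),('wingtop',.097,s(253,98),d(244,168))]:
    print(nm,onz(S,a,z),onz(D,b,z))
print('pad ends side',onz(D,d(481,67),.084),onz(D,d(577,78),.084))
print('pad ends scene',onz(S,s(330,285),.084),onz(S,s(403,250),.084))
print('wing ends side',onz(D,d(215,182),.097),onz(D,d(273,157),.097))
# base corners z=.01
print('base', [onz(D,d(*q),.01)[:2].round(4) for q in [(48,315),(293,445),(446,325)]])
print('base s', [onz(S,s(*q),.01)[:2].round(4) for q in [(110,215),(205,298),(440,215)]])
print('line', onz(D,d(137,163),.074),onz(D,d(186,187),.074))
for nm in ('teal','pink'):pass
print('teal',onz(D,d(597,170),.084),'pink',onz(D,d(713,72),.084), 'teal sc',onz(S,s(145,262),.084),'pink',onz(S,s(273,357),.084))
```

```text
boss [0.56747872 0.0359413  0.074     ] [0.56567964 0.03384274 0.074     ]
padTop [ 0.52385554 -0.12091418  0.084     ] [ 0.52395048 -0.12842358  0.084     ]
wingtop [0.56784572 0.03931705 0.097     ] [0.56716871 0.03249246 0.097     ]
pad ends side [ 0.54707013 -0.1197695   0.084     ] [ 0.49971054 -0.13665231  0.084     ]
pad ends scene [ 0.49815175 -0.12508153  0.084     ] [ 0.54781009 -0.12063324  0.084     ]
wing ends side [0.57000384 0.04816896 0.097     ] [0.56251418 0.01835221 0.097     ]
base [array([0.6585, 0.0856]), array([0.4976, 0.0907]), array([ 0.4933, -0.0135])]
base s [array([0.5002, 0.0899]), array([ 0.4962, -0.0159]), array([ 0.6588, -0.0227])]
line [0.6406092  0.03152359 0.074     ] [0.60580238 0.03400944 0.074     ]
teal [ 0.44464489 -0.06956901  0.084     ] pink [ 0.44554488 -0.17883043  0.084     ] teal sc [ 0.43534833 -0.05458095  0.084     ] pink [ 0.43946237 -0.15869236  0.084     ]
```

Run:
```python
from h import *
s=r.sense();R=cv2.Rodrigues(s['ee_rot'])[0];print(R.round(3)); print('xaxis yaw',np.arctan2(R[1,0],R[0,0]))
p=r.get_image('wrist');Rw=np.array(p['R']);print((Rw@R).round(3),R.T@(-Rw.T@p['t']-s['eef_pos']))
```

```text
[[ 0.415  0.    -0.91 ]
 [ 0.91   0.     0.415]
 [ 0.    -1.    -0.   ]]
xaxis yaw 1.1430104108738077
[[ 1.    -0.    -0.001]
 [-0.001 -0.276 -0.961]
 [ 0.     0.961 -0.276]] [ 0.00034632 -0.14535127  0.0698853 ]
```

Emit:
drive_tool --pt "0.03 -0.05 0.03 0" --pt "0.06 -0.11 0.06 0" --pt "0.09 -0.17 0.08 0" --pt "0.11 -0.23 0.08 0" --pt "0.13 -0.29 0.08 0" --pt "0.16 -0.35 0.08 0" --pt "0.18 -0.41 0.08 0" --pt "0.2 -0.47 0.08 0" --fingers 0.06

```text
time_s: 1.9
eef_pos: [0.4715, 0.1685, 0.3191]
ee_rot: [-1.382, -0.89, 0.888]
force: [0.7, 0.8, -0.3]
opening: 0.684
```

Emit:
drive_tool --pt "0.02 -0.03 0 0.1" --pt "0.03 -0.06 0 0.2" --pt "0.05 -0.09 0 0.3" --pt "0.06 -0.12 0 0.42" --pt "0.07 -0.135 0 0.45" --pt "0.07 -0.135 0 0.45"

```text
time_s: 2.65
eef_pos: [0.5418, 0.0326, 0.3191]
ee_rot: [-1.2, -1.225, 1.223]
force: [0.2, 0.8, -0.8]
opening: 0.682
```

Run:
```python
from h import *
p=r.get_image('wrist');cv2.imwrite('pics/w1.png',p['img']);np.save('w1.npy',p,allow_pickle=True)
s=r.sense();print(s['eef_pos'],s['time_s'])
for t in ['driver','stop_stand','stop_screw','setting_block']:
        for m in r.masks_of(t,p)[:4]:
            ys,xs=np.where(m['region']);print(t,round(m['score'],2),np.round(m['uv']),xs.min(),xs.max(),ys.min(),ys.max())
```

```text
[0.54140648 0.03337388 0.31904339] 2.7
driver 0.9 [104.  72.] 65 134 49 93
driver 0.71 [135. 138.] 115 161 120 164
driver 0.56 [190.  73.] 161 213 47 95
stop_stand 0.56 [254. 180.] 217 299 120 247
stop_stand 0.39 [256. 182.] 246 268 176 190
stop_screw 0.58 [255. 181.] 245 269 175 191
```

View pics/w1.png

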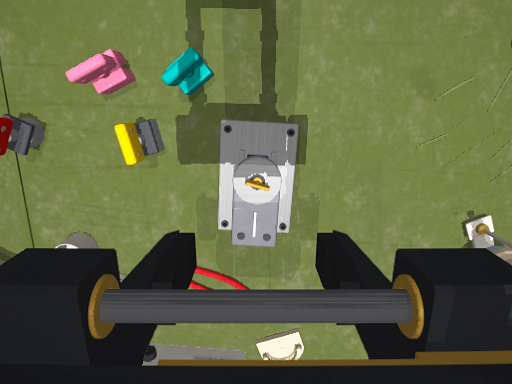

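Run:
```python
import cv2
a=cv2.imread('pics/w1.png')[105:255,95:310];cv2.imwrite('pics/w1c.png',cv2.resize(a,None,fx=3.7,fy=3.7,interpolation=2))
```

```text
(no output)
```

View pics/w1c.png

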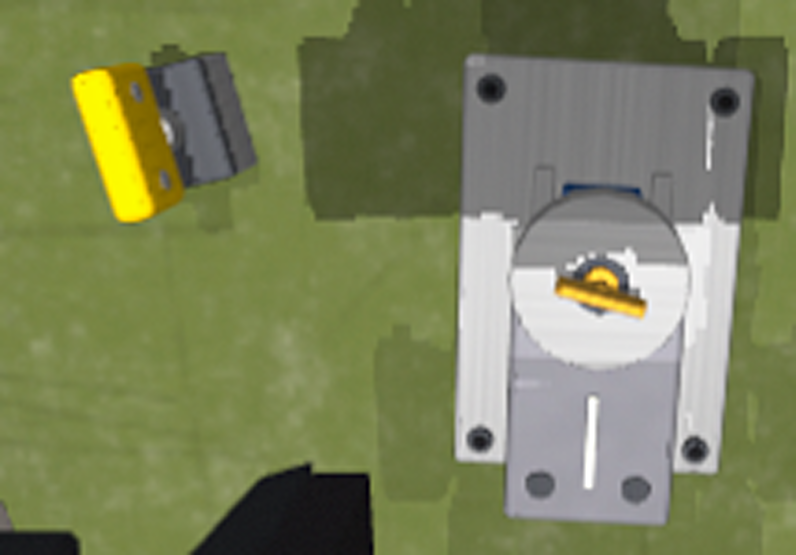

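Run:
```python
from h import *
p=np.load('w1.npy',allow_pickle=True).item()
c=lambda x,y:((x+.5)/3.7+95-.5,(y+.5)/3.7+105-.5)
W=lambda x,y,z:onz(p,c(x,y),z)[:2]
print('boss',W(600,281,.074), 'L/R',W(511,281,.074),W(690,281,.074),'bottom',W(598,368,.074),'top',W(600,193,.074))
a,b=W(593,397,.072),W(588,488,.072);d=b-a;print('line',a,b,'yaw',np.arctan2(d[1],d[0]))
for q,z in [(((463,62),(457,455)),.01),(((754,70),(718,470)),.01),(((510,420),(507,517)),.072),(((682,420),(666,520)),.072)]:
    d=W(*q[1],z)-W(*q[0],z);print('edge yaw',np.arctan2(d[1],d[0]),'len',np.hypot(*d))
a,b=W(557,286,.097),W(645,308,.097);d=b-a;print('wing',(a+b)/2,np.hypot(*d),'yaw',np.arctan2(d[1],d[0]))
for q in [((73,77),(118,221)),((104,69),(150,212))]:
    a,b=W(*q[0],.084),W(*q[1],.084);d=b-a;print('paddle',a,b,(a+b)/2,np.hypot(*d),np.arctan2(d[1],d[0]))
```

```text
boss [0.56787129 0.03473562] L/R [0.56843607 0.00467133] [0.56729609 0.06514452] bottom [0.59876908 0.03466918] top [0.53790246 0.03413095]
line [0.61009666 0.03315225] [0.6445599  0.03200415] yaw -0.033301469398675634
edge yaw -0.02702210995776598 len 0.15798366715128032
edge yaw -0.03606441401810139 len 0.1618182978123582
edge yaw -0.03011046639884643 len 0.03724493959873034
edge yaw -0.10995586150419781 len 0.03870441313865637
wing [0.56747051 0.03497307] 0.02902056617520961 yaw 1.3369867980130483
paddle [ 0.50230155 -0.13279002] [ 0.54821551 -0.12264322] [ 0.52525853 -0.12771662] 0.04702179530904798 0.2175002620293027
paddle [ 0.49967425 -0.1227253 ] [ 0.5450627 -0.1119209] [ 0.52236848 -0.1173231 ] 0.04665668136242421 0.23369366243162665
```

Emit:
drive_tool --pt "0 -0.02 0 -0.18" --pt "0 -0.04 0 -0.36" --pt "0 -0.06 0 -0.54" --pt "0 -0.08 0 -0.72" --pt "-0.01 -0.1 0 -0.9" --pt "-0.01 -0.12 0 -1.08" --pt "-0.015 -0.14 0 -1.26" --pt "-0.017 -0.156 0 -1.44"

```text
time_s: 3.9
eef_pos: [0.5238, -0.1216, 0.3194]
ee_rot: [-1.569, -0.118, 0.116]
force: [0.2, -0.2, -0.8]
opening: 0.683
```

Emit:
drive_tool --pt "0 0 0 -0.18" --pt "0 0 0 -0.36" --pt "0 0 -0.02 -0.54" --pt "0 0 -0.04 -0.72" --pt "0 0 -0.06 -0.9" --pt "0 0 -0.08 -1.08" --pt "0 0 -0.09 -1.26" --pt "0 0 -0.1 -1.44"

```text
time_s: 4.9
eef_pos: [0.5237, -0.1207, 0.219]
ee_rot: [-1.328, 1.005, -1.005]
force: [-0.5, 0.6, -0.5]
opening: 0.68
```

```bash
cat >> h.py <<'E'
def tool():
    s=r.sense();R=cv2.Rodrigues(s['ee_rot'])[0];return s['eef_pos'],np.arctan2(R[1,0],R[0,0]),R,s
E
python3 - <<'E'
from h import *
p=r.get_image('wrist');cv2.imwrite('pics/w2.png',p['img']);np.save('w2.npy',p,allow_pickle=True)
e,y,R,s=tool();print(e,y,R[:,1],s['time_s'],s['joint_positions'])
E
```

```text
[ 0.52292905 -0.1205243   0.21752181] -1.3017187520416225 [-2.86438023e-03 -7.82946658e-04 -9.99995591e-01] 4.95 [-2.71972997e-01  1.85977833e-02  1.92194302e+00 -1.63245678e-03
  1.20360108e+00  1.03033374e+00]
```

View pics/w2.png

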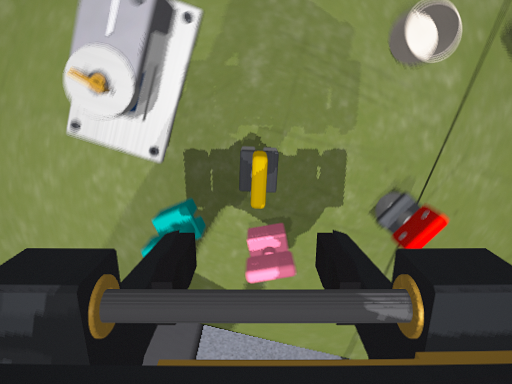

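Run:
```python
from h import *
p=np.load('w2.npy',allow_pickle=True).item()
im=p['img'];hsv=cv2.cvtColor(im,cv2.COLOR_BGR2HSV);m=cv2.inRange(hsv,(22,150,120),(34,255,255))
m[:130]=0;m[220:]=0;m[:,:220]=0;m[:,300:]=0
a=im[135:220,225:300];cv2.imwrite('pics/w2c.png',cv2.resize(a,None,fx=7,fy=7,interpolation=2))
q=cv2.boxPoints(cv2.minAreaRect(np.argwhere(m)[:,::-1].astype(np.float32)));print(q)
for z in (.084,):print([onz(p,x,z)[:2].round(4) for x in q])
```

```text
[[250.12262 207.81242]
 [252.32202 150.62779]
 [267.49188 151.21126]
 [265.29248 208.39589]]
[array([ 0.5006, -0.1224]), array([ 0.552 , -0.1102]), array([ 0.5551, -0.1232]), array([ 0.5038, -0.136 ])]
```

View pics/w2c.png

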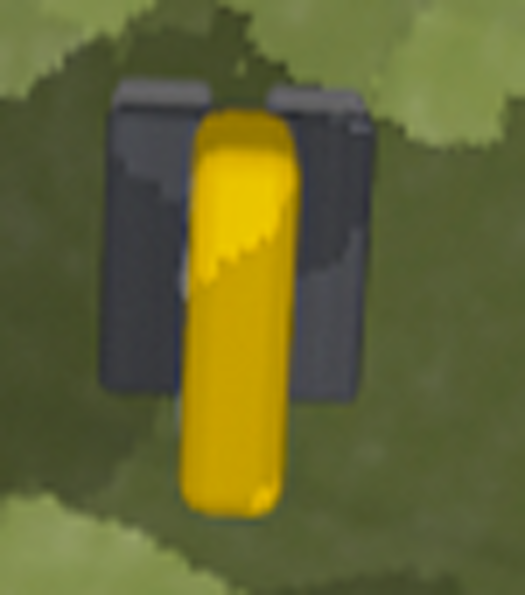

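Emit:
drive_tool --pt "0.002 -0.002 -0.03 -0.04" --pt "0.002 -0.002 -0.07 -0.04" --pt "0.002 -0.002 -0.11 -0.04" --pt "0.002 -0.002 -0.145 -0.04" --pt "0.002 -0.002 -0.163 -0.04" --pt "0.002 -0.002 -0.163 -0.04"

```text
time_s: 5.7
eef_pos: [0.5241, -0.1219, 0.0536]
ee_rot: [-1.313, 1.042, -1.035]
force: [0.7, -0.1, -0.2]
opening: 0.68
```

Emit:
drive_tool --pt "0 0 0 0" --pt "0 0 0 0" --pt "0 0 0 0" --pt "0 0 0 0" --pt "0 0 0 0" --pt "0 0 0 0" --fingers 0.0 --newtons 30

```text
time_s: 6.45
eef_pos: [0.5242, -0.122, 0.0537]
ee_rot: [-1.313, 1.042, -1.035]
force: [0.2, -0.1, 1.1]
opening: 0.153
```

Emit:
drive_tool --pt "0 0 0.04 0" --pt "0 0 0.09 0" --pt "0 0 0.13 0.1" --pt "0 0.02 0.14 0.28" --pt "0 0.04 0.14 0.46" --pt "0.01 0.06 0.14 0.64" --pt "0.02 0.08 0.14 0.82" --pt "0.03 0.1 0.14 1.0"

```text
time_s: 7.45
eef_pos: [0.5539, -0.0213, 0.1931]
ee_rot: [-1.56, 0.265, -0.26]
force: [0.2, -0.4, -1.6]
opening: 0.155
```

Run:
```python
from h import *
p=r.get_image('wrist');cv2.imwrite('pics/w3.png',p['img']);np.save('w3.npy',p,allow_pickle=True)
q=r.get_image('side');cv2.imwrite('pics/d3.png',cv2.resize(q['img'][110:260,120:320],None,fx=4,fy=4,interpolation=2))
e,y,R,s=tool();print(e,y,R[:,1],s['time_s'],s['joint_positions'],s['opening'],s['force'])
```

```text
[ 0.55438284 -0.02039833  0.19316351] -0.33698523938984337 [-0.00336583 -0.0036977  -0.9999875 ] 7.55 [-0.07925088  0.07325175  1.91143663 -0.00431131  1.15997024  0.25945772] 0.15618338895812414 [ 0.16800651 -0.2208785  -1.17366979]
```

View pics/w3.png

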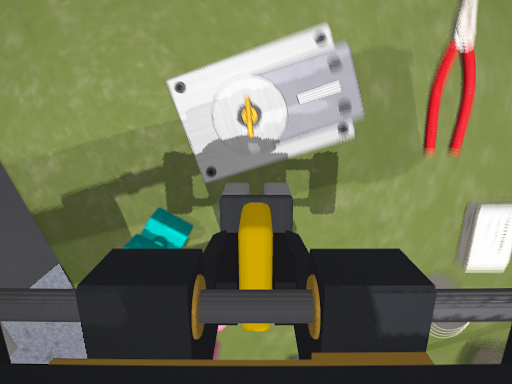

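View pics/d3.png

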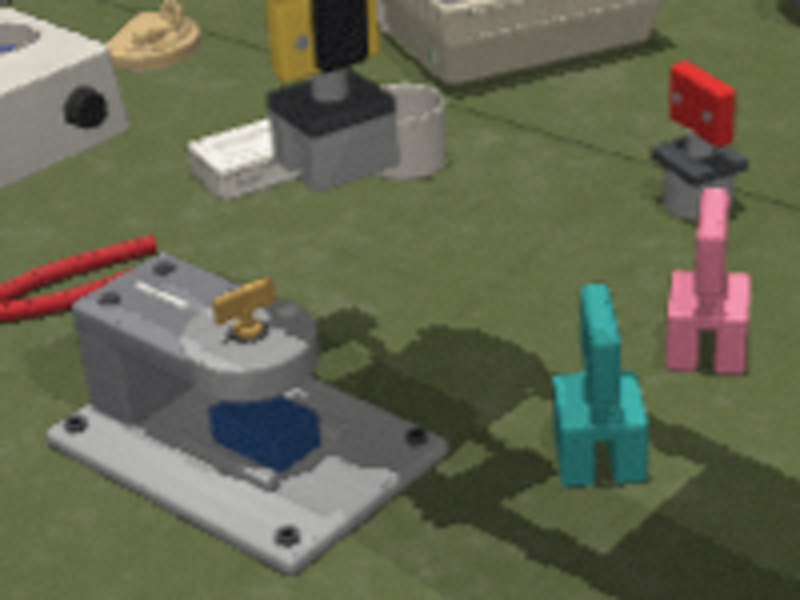

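Run:
```python
import cv2
a=cv2.imread('pics/w3.png')
cv2.imwrite('pics/w3a.png',cv2.resize(a[50:180,160:360],None,fx=4,fy=4,interpolation=2))
cv2.imwrite('pics/w3b.png',cv2.resize(a[175:335,195:320],None,fx=3.7,fy=3.7,interpolation=2))
```

```text
(no output)
```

View pics/w3a.png

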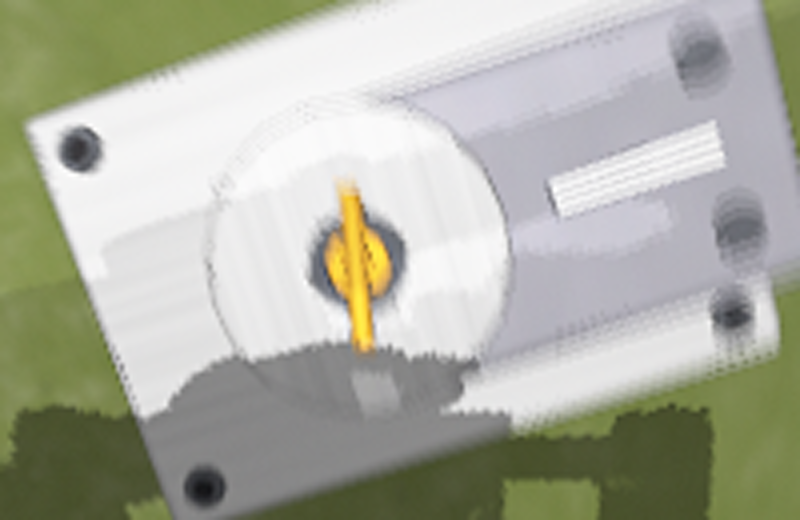

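View pics/w3b.png

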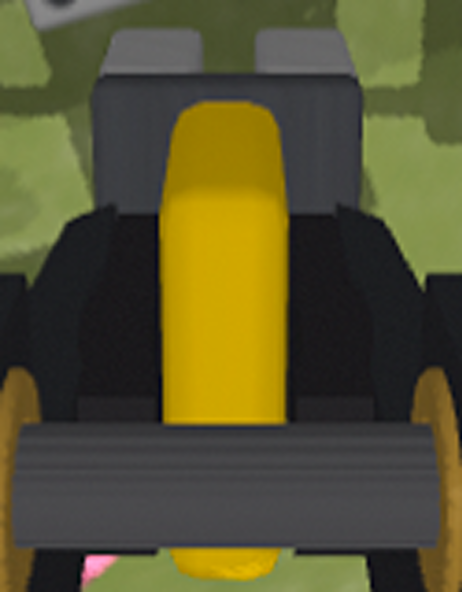

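Run:
```python
from h import *
p=np.load('w3.npy',allow_pickle=True).item()
e,y,R,s=tool()
b=lambda x,y:(x/3.7+195,y/3.7+175)
a=lambda x,y:(x/4+160,y/4+50)
zt=e[2]-.0537+.084
A=[onz(p,b(225,190),zt),onz(p,b(225,577),zt)]
for X in A: print('paddle end tool frame',(R.T@(X-e)).round(4))
print(np.linalg.norm(A[0]-A[1]),'mid',R.T@(((A[0]+A[1])/2)-e))
zf=e[2]-.0537
for X in [b(112,30),b(203,30),b(255,30),b(345,30)]:print('foot?',(R.T@(onz(p,X,zf+.03)-e)).round(4))
print('boss',onz(p,a(361,250),.074),onz(p,a(210,265),.074),onz(p,a(510,262),.074))
w=[onz(p,a(347,186),.097),onz(p,a(363,348),.097)];d=w[0]-w[1];print('wing',w[0]/2+w[1]/2,np.linalg.norm(d),np.arctan2(d[1],d[0]))
w=[onz(p,a(556,196),.072),onz(p,a(720,146),.072)];d=w[1]-w[0];print('line',w,np.arctan2(d[1],d[0]))
```

```text
paddle end tool frame [ 0.0009 -0.0304  0.0241]
paddle end tool frame [ 0.001  -0.0302 -0.024 ]
0.04803662102488903 mid [ 9.90402951e-04 -3.03024663e-02  3.30927953e-05]
foot? [-0.0156  0.0236  0.0274]
foot? [-0.0023  0.0236  0.0274]
foot? [0.0053 0.0236 0.0274]
foot? [0.0185 0.0235 0.0275]
boss [0.57091195 0.03823161 0.074     ] [0.54136072 0.04544868 0.074     ] [0.59830297 0.02623275 0.074     ]
wing [0.56950775 0.03620727 0.097     ] 0.029080661649676535 1.3307376295528655
line [array([0.61099252, 0.03529681, 0.072     ]), array([0.64437849, 0.03380879, 0.072     ])] -0.04454064571293709
```

Emit:
drive_tool --pt "0.005 0.02 0 0.05" --pt "0.01 0.04 -0.01 0.1" --pt "0.014 0.0565 -0.02 0.1" --pt "0.014 0.0565 -0.028 0.1" --pt "0.014 0.0565 -0.028 0.1" --pt "0.014 0.0565 -0.028 0.1"

```text
time_s: 8.3
eef_pos: [0.5683, 0.0356, 0.1651]
ee_rot: [-1.567, 0.189, -0.185]
force: [0.1, 0.2, -0.6]
opening: 0.158
```

Run:
```python
from h import *
for n in ['scene','side','wrist']:
    p=r.get_image(n);cv2.imwrite(f'pics/{n}4.png',p['img']);np.save(f'{n}4.npy',p,allow_pickle=True)
e,y,R,s=tool();print(e,y,R[:,1],s['time_s'],s['force'])
a=cv2.imread('pics/side4.png')[140:230,130:230];b=cv2.imread('pics/scene4.png')[90:190,210:310]
b=cv2.resize(b,(400,400),interpolation=2);a=cv2.resize(a,(400,360),interpolation=2);a=cv2.copyMakeBorder(a,0,40,0,0,0)
cv2.imwrite('pics/c4.png',np.hstack([b,a]))
```

```text
[0.56868161 0.03566074 0.16568257] -0.23774092603753819 [-0.00211807 -0.00407477 -0.99998945] 8.45 [ 0.4713797   0.32056054 -1.33954284]
```

View pics/c4.png

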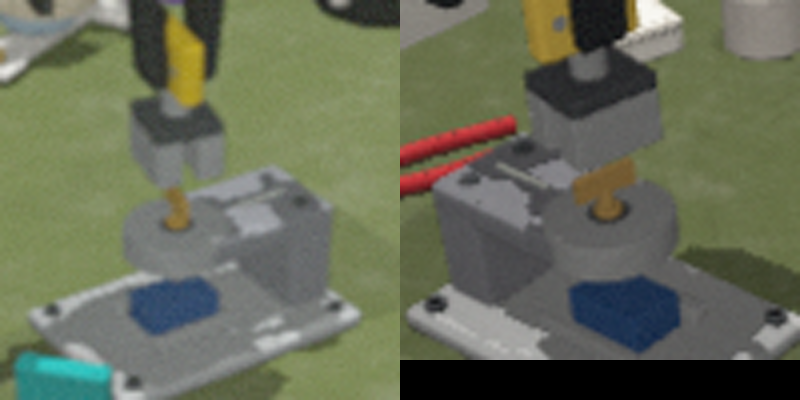

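View pics/wrist4.png

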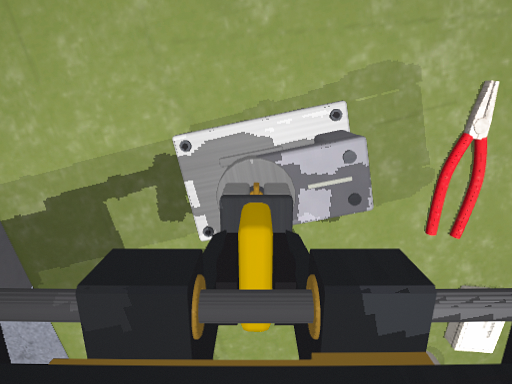

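Run:
```python
from h import *
e,y,R,s=tool()
p=np.load('wrist4.npy',allow_pickle=True).item()
a=cv2.resize(p['img'][150:250,200:310],None,fx=6,fy=6,interpolation=2);cv2.imwrite('pics/w4c.png',a)
# overlay wing prediction (value .05) & slot prediction on scene/side
c=np.array([.5685,.036]);yw=1.335
out=[]
for n,(v0,v1,u0,u1) in [('scene',(90,190,210,310)),('side',(130,230,130,230))]:
    p=np.load(f'{n}4.npy',allow_pickle=True).item();f=4
    im=cv2.resize(p['img'][v0:v1,u0:u1],None,fx=f,fy=f,interpolation=2)
    def dl(P,col):
        q=proj(p,P);q=((q-[u0,v0]+.5)*f).astype(np.int32);cv2.polylines(im,[q.reshape(-1,1,2)],True,col,1)
    d=np.array([np.cos(yw),np.sin(yw)]);nrm=np.array([-d[1],d[0]])
    dl([[*(c+d*i*.015+nrm*j*.002),.0977] for i,j in [(1,1),(1,-1),(-1,-1),(-1,1)]],(255,0,255))
    th=np.linspace(0,6.28,40);dl([[c[0]+.031*np.cos(t),c[1]+.031*np.sin(t),.074] for t in th],(0,0,255))
    yd=y+np.pi/2;d=np.array([np.cos(yd),np.sin(yd)]);nrm=np.array([-d[1],d[0]]);zb=e[2]-.0537
    for lo,hi in ((-.02,-.0045),(.0045,.02)):
        dl([[*(e[:2]+d*i+nrm*j),zb] for i,j in [(.022,lo),(.022,hi),(-.022,hi),(-.022,lo)]],(255,255,0))
    out.append(im)
cv2.imwrite('pics/o4.png',np.hstack(out))
```

```text
(no output)
```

View pics/w4c.png

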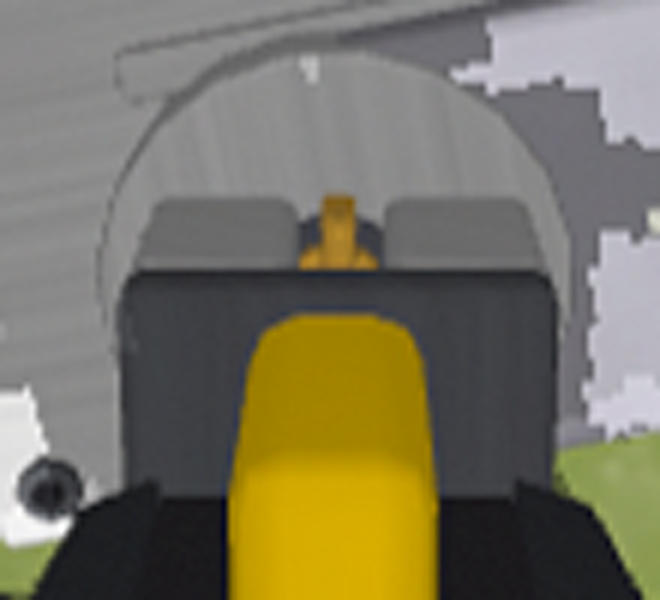

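View pics/o4.png

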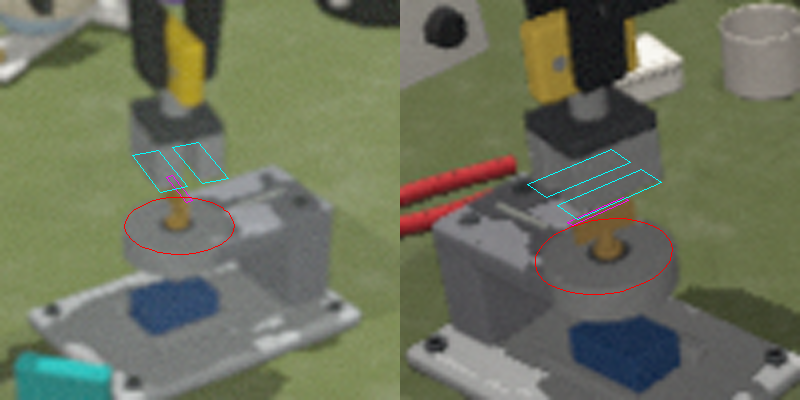

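Emit:
drive_tool --pt "0 0 -0.005 0" --pt "0 0 -0.012 0" --pt "0 0 -0.019 0" --pt "0 0 -0.026 0" --pt "0 0 -0.032 0" --pt "0 0 -0.036 0" --pt "0 0 -0.036 0"

```text
time_s: 9.32
eef_pos: [0.5684, 0.0356, 0.1292]
ee_rot: [-1.567, 0.189, -0.185]
force: [-0.4, 0.1, -1.2]
opening: 0.156
```

Emit:
drive_tool --pt "0 0 -0.001 0" --pt "0 0 -0.001 0" --pt "0 0 -0.001 -0.1" --pt "0 0 -0.001 -0.2" --pt "0 0 -0.001 -0.3" --pt "0 0 -0.001 -0.4" --pt "0 0 -0.001 -0.5" --pt "0 0 -0.001 -0.6"

```text
time_s: 10.32
eef_pos: [0.5685, 0.0355, 0.1278]
ee_rot: [-1.473, 0.66, -0.655]
force: [1.7, -0.1, -4.0]
opening: 0.157
```

Run:
```python
from h import *
p=r.get_image('wrist');cv2.imwrite('pics/w5.png',p['img'][100:340,100:400])
q=r.get_image('side')['img'];cv2.imwrite('pics/d5.png',cv2.resize(q[120:260,120:260],None,fx=4,fy=4,interpolation=2))
e,y,R,s=tool();print(e,y,s['time_s'],s['force'],s['ft_torque'],s['opening'])
```

```text
[0.56855791 0.03546943 0.12810153] -0.837870047516893 10.425 [ 1.15416478 -0.78598529 -2.91541017] [-0.21846198 -0.03084674  0.03171867] 0.1544539723025537
```

View pics/w5.png

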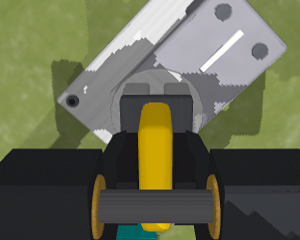

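View pics/d5.png

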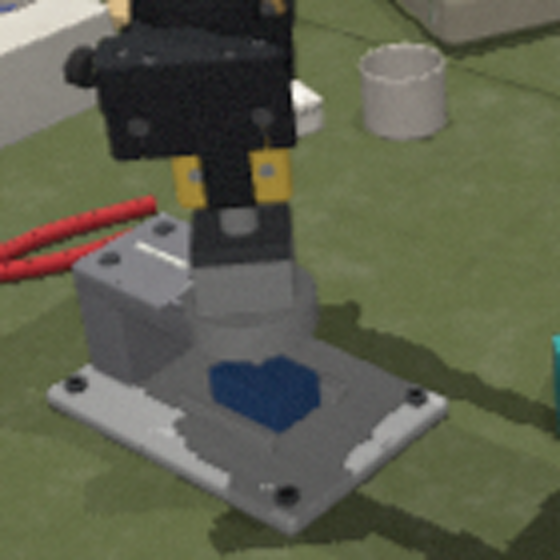

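Emit:
drive_tool --pt "0 0 0 -0.11" --pt "0 0 0 -0.22" --pt "0 0 0 -0.33" --pt "0 0 0 -0.44" --pt "0 0 0 -0.55" --pt "0 0 0 -0.66" --pt "0 0 0 -0.77" --pt "0 0 0 -0.77"

```text
time_s: 11.42
eef_pos: [0.5685, 0.0352, 0.1281]
ee_rot: [-1.196, 1.238, -1.231]
force: [-0.3, -2.4, -2.0]
opening: 0.155
```

Run:
```python
from h import *
p=r.get_image('wrist');cv2.imwrite('pics/w6.png',cv2.resize(p['img'][100:340,100:400],None,fx=2,fy=2))
e,y,R,s=tool();print(e,y,s['time_s'],s['force'],s['ft_torque'],s['opening'])
```

```text
[0.5684972  0.03521435 0.12813372] -1.604416438880555 11.475 [ 0.49839183 -0.83825064 -1.72276055] [-0.38261949  0.09160283  0.00956253] 0.15614380834168806
```

View pics/w6.png

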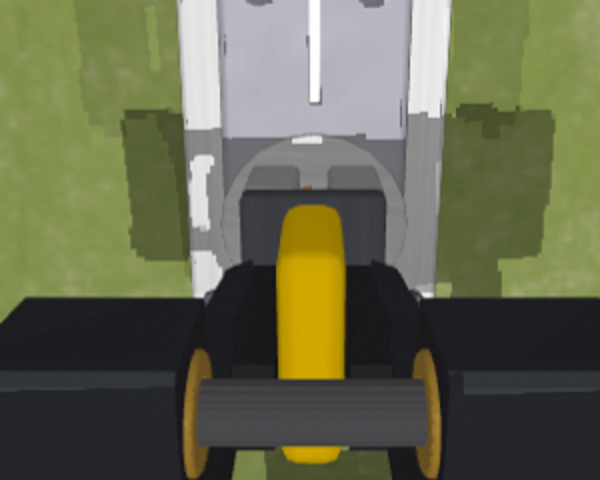

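Emit:
drive_tool --pt "0 0 0 0" --pt "0 0 0 0" --pt "0 0 0 0" --pt "0 0 0 0" --fingers 0.06

```text
time_s: 11.98
eef_pos: [0.5686, 0.0353, 0.1283]
ee_rot: [-1.196, 1.238, -1.231]
force: [0.0, -0.7, -0.3]
opening: 0.585
```

Emit:
drive_tool --pt "0 0 0.02 0" --pt "0 0 0.05 0" --pt "0 0 0.09 0" --pt "0 0 0.13 0" --pt "0 0 0.16 0" --pt "-0.02 0 0.18 0" --pt "-0.02 0 0.18 0"

```text
time_s: 12.85
eef_pos: [0.5494, 0.0354, 0.3123]
ee_rot: [-1.191, 1.233, -1.233]
force: [0.5, -1.0, 0.9]
opening: 0.68
```

Run:
```python
from h import *
p=r.get_image('wrist');cv2.imwrite('pics/w7.png',cv2.resize(p['img'][80:300,150:370],None,fx=2.7,fy=2.7,interpolation=2));np.save('w7.npy',p,allow_pickle=True)
q=r.get_image('side')['img'];cv2.imwrite('pics/d7.png',cv2.resize(q[120:260,120:260],None,fx=4,fy=4,interpolation=2))
q=r.get_image('scene')['img'];cv2.imwrite('pics/s7.png',cv2.resize(q[80:210,200:330],None,fx=4,fy=4,interpolation=2))
e,y,R,s=tool();print(e,y,s['time_s'],s['force'],s['opening'])
```

```text
[0.54858645 0.03529372 0.30802016] -1.604131120117133 13.0 [-0.35445899  0.07423459  0.00301177] 0.682426711174052
```

View pics/w7.png

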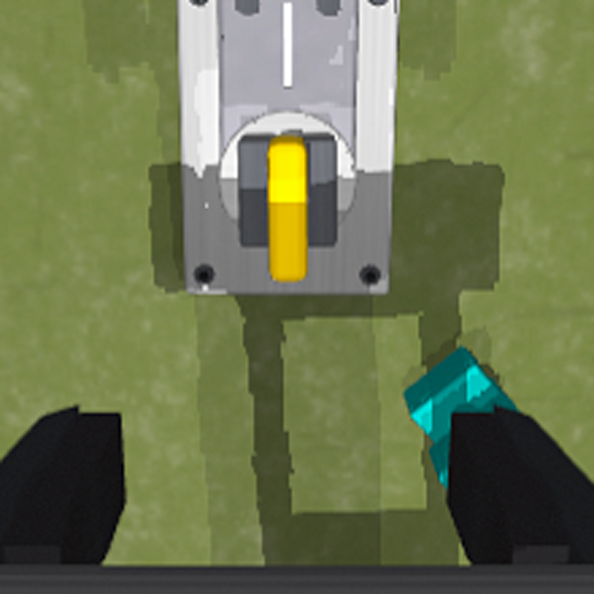

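View pics/d7.png

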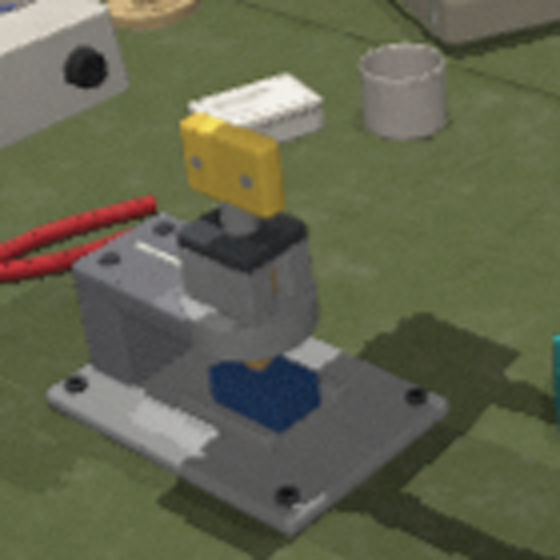

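View pics/s7.png

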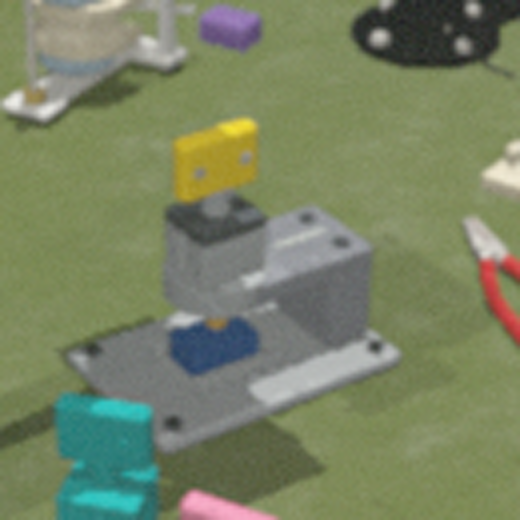

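```bash
python3 -c "
from cell import r
print(r.close_job())"
```

```text
the job is handed in; nothing more can be done
None
```

The job is handed in. I gripped the yellow-paddled driver, seated it over the wing on the boss, and turned it about 1.37 rad clockwise. I stopped with the paddle parallel to the arm, then released it and drew the gripper clear, all by 13.0 s.

The last wrist, side and scene pictures show:
- The driver stands upright on the boss, with its paddle parallel to the white line on the arm.
- The brass tip is down on the blue block, which has not moved from between its rails.
- Nothing else was disturbed.

At release the tool's heading was -1.604 rad, against a target of about -1.606. By the play rule that puts the screw near 1.25, but I had no direct reading of the screw's value. Forces at the ends of the moves, from seating through turning, stayed under about 5 N.

My checks disagreed on one thing: the cameras placed the boss up to about 3 mm apart. I settled it with the wrist view just before seating, where the slot was within about 0.2 mm of the wing.

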